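Put three mixed-up spare parts back in their stock trays

ROBOT

A 6-joint arm with a two-finger parallel gripper is mounted at the origin on the work surface. World frame = base frame: x ahead of the robot, y to its left, z up, the work surface at z = 0. Lengths are in m, angles in rad, forces in N, time in s.
With the tool pointing down it reaches from about 0.275 to 0.875 m from the base axis. Payload 12.5 kg.
Tool frame: the origin (TCP) lies at the very end of the fingers, on their centre line; the grasp point (between the pads) lies 19 mm behind it; x points along the fingers, y is the direction in which the jaws open and shut, and the axes are right-handed (so a half turn about x gives the same grasp; the last joint's range is limited). The gripper opens to 85 mm and grips with 20 to 120 N. Pads are 22 mm wide; open, the fingers measure 114 mm over their backs; the gripper's body (76 mm by 85 mm) begins 54 mm behind the grasp point. The pads swing forward as they close: fully open they stand 13 mm farther back than shut.
Start: joints at [1.254, 0.351, 1.652, -0, 1.139, -0.085], TCP at [0.126, 0.535, 0.231] pointing down, gripper open.
Joint ranges: [-2.75, 2.75], [-0.79, 2.1], [0.01, 2.65], [-1.57, 4.71], [0.07, 3.14], [-2.87, 2.87]. Speed limits (rad/s): [2.22, 2.22, 2.79, 3.14, 3.14, 3.14].

INTERFACE

Orientations are given as a 3x3 rotation matrix whose columns are the frame's x, y, z axes.
In Python, from bench import manip gives the robot as it stands. Calls block until the motion is done:
- manip.move_ptp(position, orientation): joint-space move of the TCP to a pose.
- manip.move_l(position, attitude=None, max_speed=0.15): straight line of the TCP; attitude=None keeps the orientation; max_speed is the mean speed in m/s.
- manip.move_j(angles): joint-space move.
- manip.set_gripper(opening, effort=None): opening from 0.0 (shut) to 1.0 (fully open); effort is the grip in N (None keeps the last); returns when the fingers have stopped.
- manip.dwell(seconds).
- manip.inverse_kinematics(position, orientation): joint angles nearest the present ones, or None.
- manip.grab_frame(name): name is "side" or "top" or "wrist"; returns (picture, depth): 420x560x3 uint8, red, green, blue; 420x560 float32, m along the optical axis (not along the pixel's ray), 0 where there is no reading.
- manip.get_calibration(name): a dict with "camera_matrix" (3x3 intrinsics, pixels), "k1" (the pictures are not rectified: a ray, as slopes to the right and down, at radius r is drawn at 1 + k1 r^2 times it, then the intrinsics apply), "R" (3x3) and "t" (3): a world point X has camera coordinates R X + t. Camera axes: x right, y down, z forward; pixel columns grow to the right and rows downward; lengths in m; the calibration is good to about 2 mm. A picture is of the moment at which its call begins: read the wrist's pose just before it. get_calibration takes no time and is no camera call; for the wrist camera it gives the pose at the moment of the call.
A pose or a line that the arm cannot do raises manip.Unreachable and nothing moves.
- manip.sign_off(): hands the job in, once; it reports no verdict.
Trained networks look in the newest picture that a camera, given by its name, has taken for a name from the list of things; names that differ only in an ending like _2 or _b are one class to them, and where a whole thing is asked for, a point or a joint stands for the part that bears it (a point fixed in the world has none). Each returns a list of dicts, best first, with "confidence" (0 to 1); they miss things now and then, are a little off and sometimes report something else, mostly with a low value. They report only what shows in the picture. A call takes as long as a camera call. They do not tell look-alikes from the thing itself.
- manip.look_for(camera, name): "at" ([x, y, z] in m, in world coordinates, good to about 4 mm: the middle of the surface that is visible of it).
Readings, each from a call of its own:
- manip.current_time(): time.
- manip.current_qpos(): joint angles.
- manip.current_joint_vel(): joint speeds.
- manip.current_joint_torque(): joint torques, N m.
- manip.current_ee_pos(): TCP position.
- manip.current_tcp_rot(): TCP orientation.
- manip.current_force(): force on the tool from outside, world axes, zero at the start.
- manip.current_ft_torque(): the same for the moment, N m.
- manip.current_grip_width(): opening from 0.0 (shut) to 1.0 (fully open).
Only numpy, scipy, OpenCV 4.12 (cv2) and the standard library are available. Lean on these libraries where they do the work, as an engineer would, in place of code of your own. Each camera call takes 0.05 s, during which the arm holds its last target.

TASK

Three spare parts on the repair bench - a mains transformer, a big can capacitor and a heat sink - have each been put back in the wrong stock tray. Get every one into the front compartment of the tray whose back compartment holds parts of the same kind, standing upright on the tray's floor, and use the bare black rubber mat as the spot to park a part in the meantime. Do not tip any of the three parts over, and leave the solder reel, the amber bottle and the screwdriver where they are.

Things in the scene. Friction and masses are not known exactly. Their poses are not given: they have to be found in the camera images.
- transformer_mid (a point): Loose mains transformer, 0.4 kg: dark laminated steel core 54 mm long (its x) and 26 mm thick (its y), copper winding bulging to 46 mm in y, white tag strips on top; 50 mm high. Grip it across x (54 mm), on the core's flat ends, 26 mm wide and full height. This point: its centre, 25 mm above its underside; z up.
- capacitor_mid (a point): Loose can capacitor, about 0.1 kg: upright black cylinder 40 mm in diameter, the can 55 mm high, with two screw terminals on top to 60 mm. This point: on its axis, 30 mm above its underside; z up.
- heatsink_mid (a point): Loose bare aluminium heat sink, about 0.1 kg: upright finned extrusion 48 mm (its x) by 36 mm (its y), 50 mm high, seven fins. Grip it across x (48 mm), on the flat outer fins, 36 mm wide in y. This point: its centre, 25 mm above its underside; z up.
- tray_t_in (a point): The transformers' tray: fixed, blue like all three, 175 x 110 mm, walls 12 mm high. Front compartment (inside 104 x 104 mm, room for one part turned anyhow) is the place to fill; the back one holds two fixed transformers. This point: centre of the front compartment's floor, 3 mm above the bench. z up; x towards the back compartment, whose stock, 50 mm high, begins 59 mm from here; y across the tray.
- tray_c_in (a point): The capacitors' tray: fixed, blue like all three, 175 x 110 mm, walls 12 mm high. Front compartment (inside 104 x 104 mm, room for one part turned anyhow) is the place to fill; the back one holds two fixed can capacitors. This point: centre of the front compartment's floor, 3 mm above the bench. z up; x towards the back compartment, whose stock, 61 mm high, begins 66 mm from here; y across the tray.
- tray_h_in (a point): The heat sinks' tray: fixed, blue like all three, 175 x 110 mm, walls 12 mm high. Front compartment (inside 104 x 104 mm, room for one part turned anyhow) is the place to fill; the back one holds two fixed heat sinks. This point: centre of the front compartment's floor, 3 mm above the bench. z up; x towards the back compartment, whose stock, 50 mm high, begins 62 mm from here; y across the tray.
- mat_top (a point): Free spot: bare black rubber mat, 120 x 120 mm, 4 mm thick, fixed. This point: centre of its upper face; z up, sides along x and y.
- solder_reel: Bystander: reel of solder standing on its flange, 60 mm in diameter, 40 mm high. Origin: centre of its underside.
- flux_bottle: Bystander: amber dispenser bottle with a white pointed cap, 60 mm in diameter, 143 mm high. Origin: centre of its underside.
- screwdriver: Bystander: screwdriver lying on the bench, 180 mm long along its x. Origin: under its middle.
There are look-alikes about, which are no part of the job. Leave any purple look-alike of the part that bears tray_c_in alone.

How it is judged:
On the way:
1. one of the three parts is set down upright on the rubber mat (((x of transformer_mid in the frame of mat_top between -0.058 and 0.058 m and y of transformer_mid in the frame of mat_top between -0.058 and 0.058 m and z of transformer_mid in the frame of mat_top between 0.019 and 0.031 m and angle between transformer_mid's own z axis and vertical below 0.15 rad and linear speed of transformer below 0.02 m/s) or (x of capacitor_mid in the frame of mat_top between -0.058 and 0.058 m and y of capacitor_mid in the frame of mat_top between -0.058 and 0.058 m and z of capacitor_mid in the frame of mat_top between 0.024 and 0.036 m and angle between capacitor_mid's own z axis and vertical below 0.15 rad and linear speed of capacitor below 0.02 m/s) or (x of heatsink_mid in the frame of mat_top between -0.058 and 0.058 m and y of heatsink_mid in the frame of mat_top between -0.058 and 0.058 m and z of heatsink_mid in the frame of mat_top between 0.019 and 0.031 m and angle between heatsink_mid's own z axis and vertical below 0.15 rad and linear speed of heatsink below 0.02 m/s))), for 0.2 s.
At the end, for the whole second after the job is handed in: Transformer, capacitor and heat sink each stand upright (within 0.15 rad) and at rest on the floor (within 6 mm of its height) of the front compartment of the tray of their own kind, the centre within 38 mm of the compartment's centre along and across the tray; all released (x of transformer_mid in the frame of tray_t_in between -0.038 and 0.038 m and y of transformer_mid in the frame of tray_t_in between -0.038 and 0.038 m and z of transformer_mid in the frame of tray_t_in between 0.019 and 0.031 m and angle between each of transformer_mid, capacitor_mid, heatsink_mid's own z axis and vertical below 0.15 rad and linear speed of each of transformer, capacitor, heatsink below 0.02 m/s and x of capacitor_mid in the frame of tray_c_in between -0.038 and 0.038 m and y of capacitor_mid in the frame of tray_c_in between -0.038 and 0.038 m and z of capacitor_mid in the frame of tray_c_in between 0.024 and 0.036 m and x of heatsink_mid in the frame of tray_h_in between -0.038 and 0.038 m and y of heatsink_mid in the frame of tray_h_in between -0.038 and 0.038 m and z of heatsink_mid in the frame of tray_h_in between 0.019 and 0.031 m); the robot touches nothing.
It fails at once if the solder reel is moved more than 30 mm (distance of solder_reel from where it was at the start of the episode above 0.03 m).
It fails at once if the amber bottle is moved more than 30 mm (distance of flux_bottle from where it was at the start of the episode above 0.03 m).
It fails at once if the screwdriver is moved more than 30 mm (distance of screwdriver from where it was at the start of the episode above 0.03 m).
It fails at once if one of the three parts is tipped over (angle between any of transformer_mid, capacitor_mid, heatsink_mid's own z axis and vertical above 0.9 rad).
It also fails if it takes over 112 s, if anything falls off the work surface, if the arm or the gripper's body presses on something with over 40 N, if the wrist force passes 120 N, or if a joint passes its speed limit or range.

## Working session

There is one attempt and no reset: what is moved stays moved. The work goes in short steps, each a Python script; the robot and the scene stay as the last script left them, time stands still between calls to the robot, and variables do not carry over. Pictures are saved under pics/ and viewed, and the job is handed in when it is done.

```bash
mkdir -p pics; ls; python3 - <<'E'
from bench import manip
import cv2
for c in ["top","side"]:
    p,d=manip.grab_frame(c)
    cv2.imwrite(f"pics/{c}0.png",p[:,:,::-1])
    k=manip.get_calibration(c); print(c,k["camera_matrix"],k["k1"],-k["R"].T@k["t"])
    for n in ["transformer_mid","capacitor_mid","heatsink_mid","tray_c_in","mat_top","solder_reel","flux_bottle","screwdriver"]:
        try: print(n,[(r["confidence"].__round__(2),[round(float(v),3) for v in r["at"]]) for r in manip.look_for(c,n)])
        except Exception as e: print(n,e)
print(manip.current_time())
E
```

```text
pics
top [[429.59566021   0.         278.23898548]
 [  0.         429.59566021 203.24635137]
 [  0.           0.           1.        ]] -0.09386569306706392 [ 0.28502724 -0.06065598  1.23542826]
transformer_mid [(0.58, [0.477, -0.346, 0.051])]
capacitor_mid [(0.68, [0.444, 0.113, 0.058])]
heatsink_mid [(0.53, [0.516, 0.34, 0.04]), (0.32, [0.507, 0.108, 0.004])]
tray_c_in [(0.76, [0.531, -0.351, 0.004]), (0.59, [0.266, -0.447, 0.004])]
mat_top [(0.92, [0.528, -0.102, 0.007])]
solder_reel [(0.58, [0.372, -0.101, 0.041])]
flux_bottle [(0.92, [0.747, 0.106, 0.091])]
screwdriver [(0.65, [0.396, 0.264, 0.023])]
side [[528.50104918   0.         269.4623161 ]
 [  0.         528.50104918 209.25817279]
 [  0.           0.           1.        ]] 0.007968149811958564 [0.34982919 1.24598336 1.01871635]
transformer_mid []
capacitor_mid [(0.7, [0.452, 0.131, 0.044])]
heatsink_mid [(0.78, [0.518, 0.341, 0.039])]
tray_c_in [(0.91, [0.547, -0.324, 0.004]), (0.83, [0.28, -0.444, 0.006])]
mat_top [(0.68, [0.526, -0.086, 0.004])]
solder_reel [(0.67, [0.37, -0.088, 0.041])]
flux_bottle [(0.92, [0.75, 0.135, 0.071])]
screwdriver [(0.96, [0.397, 0.279, 0.019])]
0.9
```

View pics/top0.png

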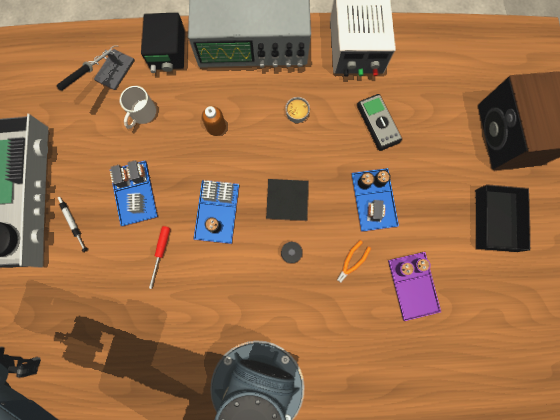

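View pics/side0.png

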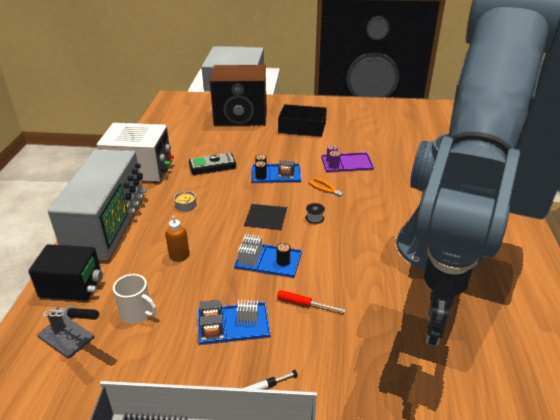

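Top view: three blue trays. T tray at (133,193) has transformers in back and holds the heat sink (135,203). H tray at (217,210) holds the capacitor (212,226). C tray at (375,200) holds the transformer (376,211). The purple tray (414,286) is the look-alike to leave alone. The mat is at (288,200) and the reel at (291,252).

Next I'll measure by segmentation with depth.

```bash
cat > h.py <<'E'
from bench import manip
import numpy as np, cv2
def cloud(c,grab=True):
    k=manip.get_calibration(c); p,d=manip.grab_frame(c)
    h,w=d.shape; u,v=np.meshgrid(np.arange(w),np.arange(h))
    K=k["camera_matrix"]
    x=(u-K[0,2])/K[0,0]; y=(v-K[1,2])/K[1,1]
    xu,yu=x.copy(),y.copy()
    for _ in range(8):
        s=1+k["k1"]*(xu**2+yu**2); xu,yu=x/s,y/s
    C=np.stack([xu*d,yu*d,d],-1)
    W=(C-k["t"])@k["R"]
    W[d==0]=np.nan
    return p,W
def blue(p):
    hsv=cv2.cvtColor(p,cv2.COLOR_RGB2HSV)
    return (hsv[...,0]>100)&(hsv[...,0]<122)&(hsv[...,1]>140)&(hsv[...,2]>60)
def rect(P):
    r=cv2.minAreaRect((P[:,:2]*1000).astype(np.float32)); return r
def near(W,x,y,r): return np.hypot(W[...,0]-x,W[...,1]-y)<r
E
python3 - <<'E'
from h import *
p,W=cloud("top")
b=blue(p)
for n,x,y in [("T",.53,.34),("H",.5,.11),("C",.53,-.345)]:
    m=b&near(W,x,y,.13)&(W[...,2]<.025)
    P=W[m]; print(n,m.sum(),rect(P),np.median(P[:,2]))
for n,x,y in [("heat",.516,.34),("cap",.444,.113),("trans",.477,-.346),("reel",.372,-.101)]:
    m=near(W,x,y,.045)&(W[...,2]>.03); P=W[m]; print(n,m.sum(),rect(P),P[:,2].max(),np.median(P[:,2]),np.nanmean(P,0))
m=near(W,.528,-.1,.1)&(p.max(-1)<60)&(W[...,2]<.02);print("mat",rect(W[m]),np.median(W[m][:,2]))
cv2.imwrite("pics/top_zoom.png",cv2.resize(p[140:330,90:450,::-1],None,fx=2.2,fy=2.2,interpolation=cv2.INTER_CUBIC))
pp,_=cloud("wrist"); cv2.imwrite("pics/wrist0.png",pp[:,:,::-1])
k=manip.get_calibration("wrist"); print(k["camera_matrix"],-k["R"].T@k["t"],k["R"],manip.current_ee_pos(),manip.current_tcp_rot())
E
```

```text
T 1119 ((556.02685546875, 356.51458740234375), (175.73497009277344, 111.5427017211914), 13.526732444763184) 0.004028631115929572
H 1394 ((495.0943908691406, 110.23049926757812), (109.1268081665039, 172.80223083496094), 82.6445541381836) 0.0035854235853642474
C 1370 ((521.296630859375, -351.698486328125), (173.66416931152344, 111.76616668701172), 6.433080196380615) 0.0032427782155885574
heat 225 ((520.5359497070312, 341.367919921875), (50.64597702026367, 38.076133728027344), 1.7355414628982544) 0.056748815120948176 0.0483120004502206 [0.51945478 0.33916236 0.04622345]
cap 183 ((449.841064453125, 115.32947540283203), (38.483551025390625, 37.37783432006836), 89.10890197753906) 0.0693500105364221 0.05865933794971123 [0.4493712  0.11481069 0.05698796]
trans 283 ((483.0596618652344, -348.10821533203125), (45.24158477783203, 55.021541595458984), 86.44499969482422) 0.057887630487366455 0.050641477670123246 [ 0.4822719  -0.34591725  0.04852846]
reel 360 ((370.8780212402344, -103.46487426757812), (56.882179260253906, 57.21430206298828), 43.35682678222656) 0.04695420391246256 0.04019442352066936 [ 0.37073981 -0.10378915  0.040013  ]
mat ((527.9341430664062, -95.55545043945312), (116.54083251953125, 116.96454620361328), 85.7931137084961) 0.003867092772356837
[[359.84886111   0.         282.07466625]
 [  0.         359.84886111 207.6984003 ]
 [  0.           0.           1.        ]] [0.04656376 0.55435081 0.3751334 ] [[ 2.29474268e-01  9.73314381e-01  8.22101332e-04]
 [ 9.21861855e-01 -2.17614352e-01  3.20647336e-01]
 [ 3.12269564e-01 -7.28224486e-02 -9.47198295e-01]] [0.126321  0.5352828 0.2312843] [[ 5.57183244e-06  2.29704671e-01  9.73260378e-01]
 [-2.13671457e-05  9.73260378e-01 -2.29704671e-01]
 [-1.00000000e+00 -1.95159204e-05  1.03309769e-05]]
```

View pics/top_zoom.png

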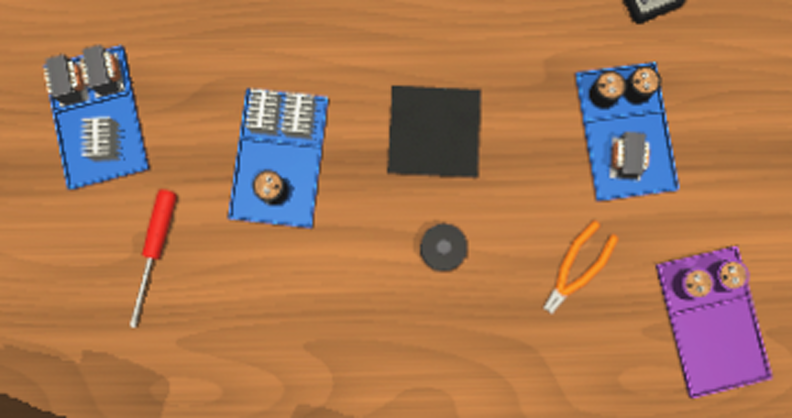

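View pics/wrist0.png

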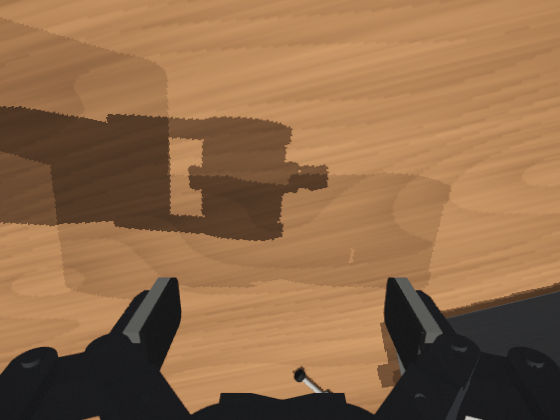

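```bash
cat >> h.py <<'E'
def R(deg):
    a=np.deg2rad(deg); c,s=np.cos(a),np.sin(a)
    return np.array([[0,c,s],[0,s,-c],[-1.,0,0]])
E
python3 - <<'E'
from h import *
print(manip.current_time())
for n,x,y in [("heat",.52,.341),("cap",.45,.115),("trans",.483,-.348)]:
    q=manip.inverse_kinematics([x-.04,y,.2],R(90)); print(n,q)
    manip.move_ptp([x-.04,y,.2],R(90))
    p,W=cloud("wrist"); cv2.imwrite(f"pics/w_{n}.png",p[:,:,::-1]); np.savez(f"w_{n}.npz",p=p,W=W)
    print(manip.current_time(),manip.current_ee_pos())
    b=blue(p)&near(W,x,y,.2)&(W[...,2]<.025)
    print("tray",rect(W[b]))
    m=near(W,x,y,.04)&(W[...,2]>.03); P=W[m]; print(rect(P),np.percentile(P[:,2],[50,90,99]))
    t=P[P[:,2]>.045];print("topslice",rect(t))
E
```

```text
1.0
heat [ 5.38625842e-01  4.53268637e-01  1.58037046e+00 -4.44089210e-16
  1.10795356e+00 -1.03217048e+00]
2.55 [0.479373   0.34180398 0.20013746]
tray ((532.3070678710938, 291.58428955078125), (307.6734924316406, 181.20578002929688), 78.74931335449219)
((521.6019897460938, 341.3588562011719), (49.12264633178711, 35.99053192138672), 2.4806432723999023) [0.05123948 0.05461547 0.05548451]
topslice ((521.6065063476562, 341.2926940917969), (49.09068298339844, 35.904823303222656), 2.422137975692749)
cap [ 1.64042414e-01  1.64534300e-01  1.98786229e+00 -4.44089210e-16
  9.89196063e-01 -1.40675391e+00]
3.5417 [0.41074736 0.11593351 0.20019942]
tray ((505.07525634765625, 181.64138793945312), (253.13650512695312, 174.2450408935547), 82.32488250732422)
((452.1749572753906, 116.75862884521484), (39.47631072998047, 39.46409606933594), 22.715660095214844) [0.05958618 0.06107889 0.06538044]
topslice ((452.1860656738281, 116.70077514648438), (39.421600341796875, 39.45707321166992), 21.873519897460938)
trans [-7.48506824e-01  4.08662860e-01  1.64947012e+00 -4.44089210e-16
  1.08345968e+00 -2.31930315e+00]
5.2917 [ 0.44348496 -0.34706533  0.20005805]
tray ((521.3068237304688, -352.9287109375), (174.6396484375, 108.72452545166016), 6.431020736694336)
((484.04364013671875, -349.9096984863281), (45.9752082824707, 54.747764587402344), 82.58330535888672) [0.05369875 0.05489908 0.05568578]
topslice ((484.0408935546875, -349.9281921386719), (37.934059143066406, 54.74544143676758), 82.54569244384766)
```

```bash
python3 - <<'E'
import cv2,numpy as np
a=[cv2.resize(cv2.imread(f"pics/w_{n}.png"),(400,300)) for n in ["heat","cap","trans"]]
cv2.imwrite("pics/comb.png",np.vstack([np.hstack(a[:2]),np.hstack([a[2],np.zeros_like(a[2])])]))
E
```

```text
(no output)
```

View pics/comb.png

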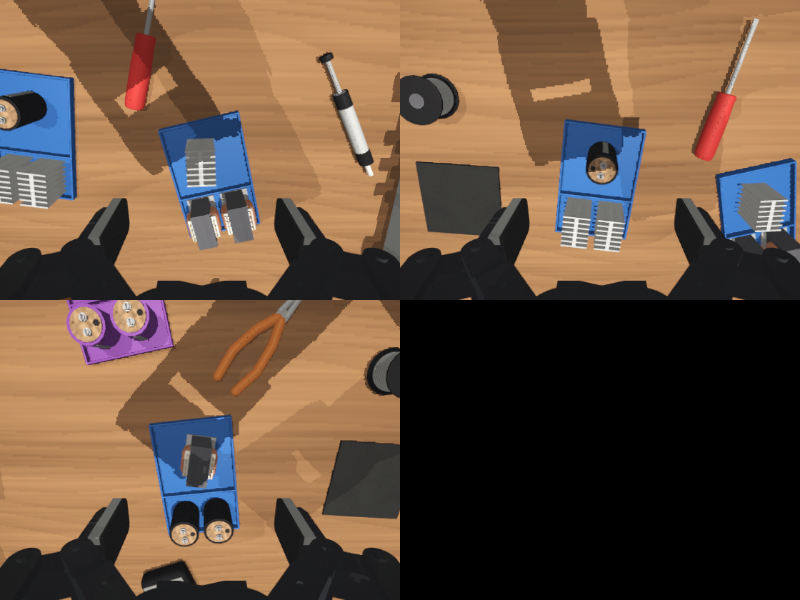

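Heat sink: 49x36 mm at (0.5216, 0.3413), long axis 2.4°. Capacitor: at (0.452, 0.1167). Transformer: 54.7 mm long at (0.484, -0.350), long axis -7.5°. Sizes and heights match the description. In the crops, each part sits alone in the front compartment next to a different kind of stock. First step: park the transformer on the mat.

```bash
cat >> h.py <<'E'
H=0.19
def pick(x,y,a,z=.020,open_=.9,N=50):
    manip.set_gripper(open_)
    manip.move_ptp([x,y,.11],R(a))
    manip.move_l([x,y,z],max_speed=.1)
    manip.set_gripper(0.0,N)
    print("grip",manip.current_grip_width(),"t",manip.current_time(),manip.current_force())
    manip.move_l([x,y,H],max_speed=.15)
    print("lifted",manip.current_grip_width(),manip.current_force())
def place(x,y,a,z,open_=.9):
    manip.move_ptp([x,y,H],R(a))
    manip.move_l([x,y,.06],max_speed=.12)
    manip.move_l([x,y,z],max_speed=.04)
    print("down",manip.current_ee_pos(),manip.current_force())
    manip.set_gripper(open_)
    manip.move_l([x,y,H-.03],max_speed=.15)
    print("t",manip.current_time())
E
python3 - <<'E'
from h import *
pick(.484,-.350,-7.5)
p,W=cloud("wrist"); cv2.imwrite("pics/g1.png",p[:,:,::-1])
E
```

```text
grip 0.6255324815924846 t 8.475 [-1.52290813  0.64876555  6.19571905]
lifted 0.6249714590226694 [ 0.0401096  -0.38101145 -4.36168326]
```

View pics/g1.png

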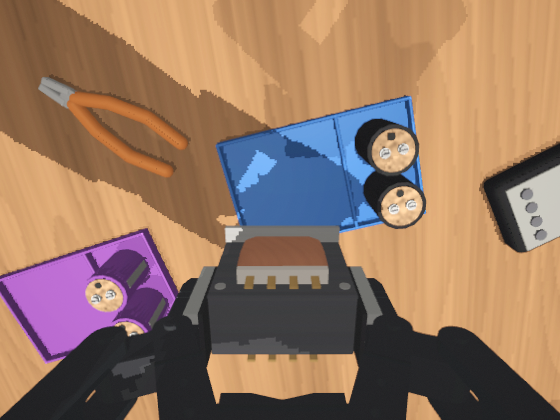

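The transformer at (283,290) hangs squarely between the pads and its weight reads 4.4 N. Next it goes on the mat, then I pick the capacitor.

```bash
python3 - <<'E'
from h import *
place(.528,-.0956,-4,.0225)
manip.dwell(.3)
p,W=cloud("top"); cv2.imwrite("pics/t1.png",p[130:330,90:450,::-1].repeat(2,0).repeat(2,1))
m=near(W,.528,-.0956,.05)&(W[...,2]>.03); print("on mat",rect(W[m]),np.percentile(W[m][:,2],[50,95]))
pick(.452,.1167,82.6,z=.026)
p,W=cloud("wrist"); cv2.imwrite("pics/g2.png",p[:,:,::-1])
E
```

```text
down [ 0.52817507 -0.0956416   0.02272429] [ 0.31721756  0.06475856 -3.65697801]
t 14.5583
on mat ((528.794189453125, -95.71049499511719), (99.60385131835938, 79.80005645751953), 73.4696273803711) [0.46439931 0.47204332]
grip 0.4425991589232837 t 17.5667 [-2.15285572  0.34904188  7.60694572]
lifted 0.44411733065593717 [ 1.12097429 -0.84213175 -1.38592209]
```

View pics/t1.png

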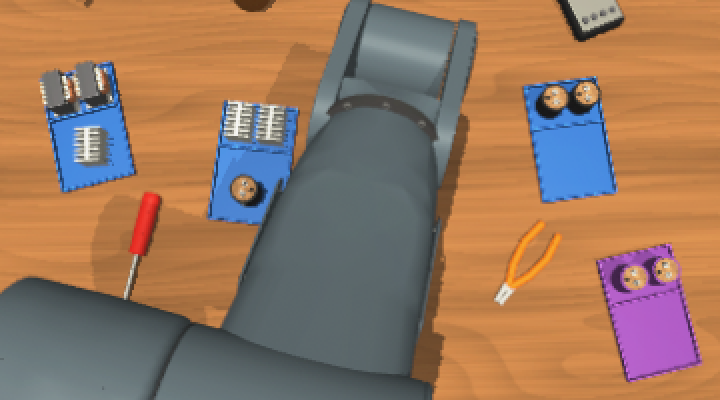

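View pics/g2.png

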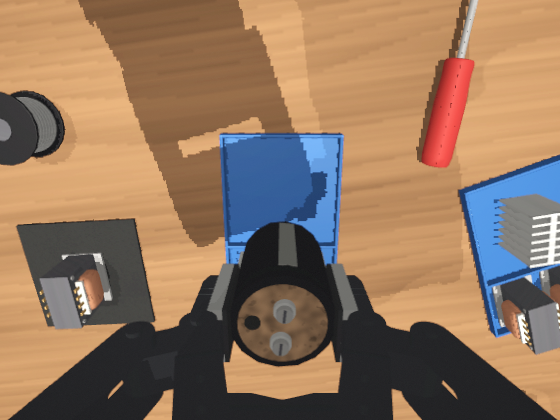

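The transformer stands upright on the mat at (75,290) and the capacitor is held centred and upright at (283,300). Now capacitor to the C tray, then pick the heat sink.

```bash
python3 - <<'E'
from h import *
place(.489,-.3555,96.4,.0255)
p,W=cloud("wrist"); cv2.imwrite("pics/p2.png",p[:,:,::-1])
pick(.5216,.3413,2.4)
p,W=cloud("wrist"); cv2.imwrite("pics/g3.png",p[:,:,::-1])
E
```

```text
down [ 0.48880634 -0.35529123  0.02657959] [-5.3560605   4.99494109 16.39753795]
t 24.3417
grip 0.5549279928616672 t 28.5167 [-1.07219498  0.08741766  7.73680593]
lifted 0.5520490521306416 [-0.40454363  0.60665023 -0.65741204]
```

View pics/p2.png

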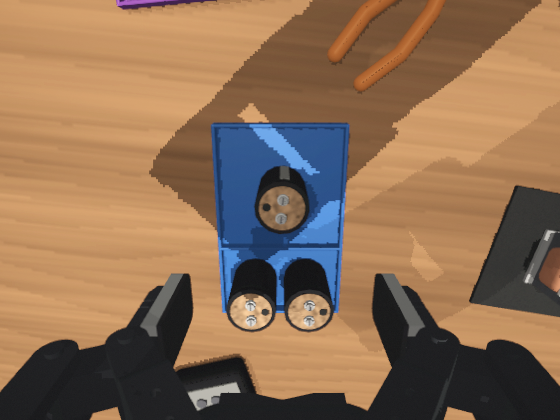

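View pics/g3.png

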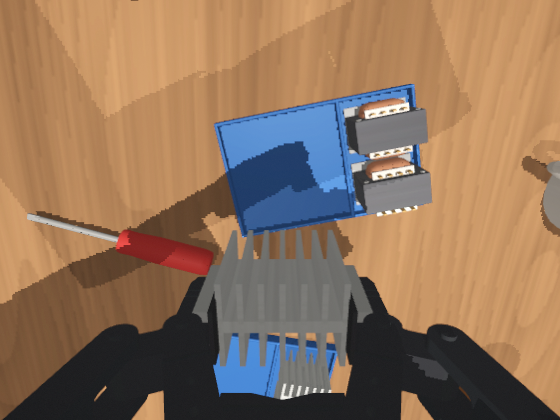

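The capacitor stands in the C tray front compartment (281,205). The heat sink is held upright (283,295). Now it goes to the H tray, then the transformer from the mat.

```bash
python3 - <<'E'
from h import *
place(.463,.1144,82.6,.0207)
p,W=cloud("wrist"); cv2.imwrite("pics/p3.png",p[:,:,::-1])
pick(.528,-.0956,-4,z=.0225)
p,W=cloud("wrist"); cv2.imwrite("pics/g4.png",p[:,:,::-1])
a=[cv2.resize(cv2.imread(f"pics/{n}.png"),(400,300)) for n in ["p3","g4"]]
cv2.imwrite("pics/c4.png",np.hstack(a))
E
```

```text
down [0.4631402  0.11441913 0.02073364] [ 0.22809925  0.13138656 -1.07696191]
t 35.2417
grip 0.6235515313842788 t 37.8917 [-1.06131524  0.47234833  6.54541119]
lifted 0.6220442853571883 [ 0.31357136  0.36023496 -4.13986708]
```

View pics/c4.png

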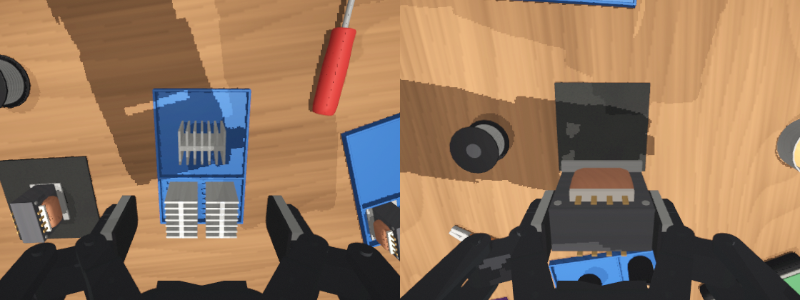

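The heat sink stands in the H tray (201,143) and the transformer is held (600,210). Now it goes to the T tray, followed by final checks.

```bash
python3 - <<'E'
from h import *
place(.5244,.349,103.5,.021)
p,W=cloud("wrist"); cv2.imwrite("pics/p4.png",p[:,:,::-1])
manip.move_ptp([.126,.535,.231],R(76.7))
p,W=cloud("top"); cv2.imwrite("pics/t4.png",cv2.resize(p[140:330,90:450,::-1],None,fx=2.2,fy=2.2,interpolation=cv2.INTER_CUBIC))
for n,x,y,a in [("trans",.5244,.349,13.5),("heat",.463,.1144,-7.4),("cap",.489,-.3553,6.4)]:
    m=near(W,x,y,.042)&(W[...,2]>.03); r=rect(W[m])
    c,s=np.cos(np.deg2rad(a)),np.sin(np.deg2rad(a)); d=np.array(r[0])-[x*1000,y*1000]
    print(n,r,"tray xy mm",c*d[0]+s*d[1],-s*d[0]+c*d[1],np.percentile(W[m][:,2],[50,95]))
for n in ["solder_reel","flux_bottle","screwdriver"]:
    print(n,[(r["confidence"].__round__(2),[round(float(v),3) for v in r["at"]]) for r in manip.look_for("top",n)])
print(manip.current_time(),manip.current_force())
E
```

```text
down [0.52416294 0.34887163 0.02228717] [-6.9591151  -5.32598823 13.51708004]
t 44.6333
trans ((523.5325317382812, 349.8011779785156), (46.459388732910156, 54.56083679199219), 14.483237266540527) tray xy mm -0.6564687598870308 0.9815478111839877 [0.05147093 0.05610036]
heat ((463.2362060546875, 114.55882263183594), (49.71110153198242, 36.32787322998047), 83.38792419433594) tray xy mm 0.2137830771965495 0.1879221236541891 [0.0499273  0.05596895]
cap ((487.9483337402344, -353.2587890625), (39.067955017089844, 39.40781784057617), 56.35502243041992) tray xy mm -0.8175805870076935 2.1457180609407307 [0.05754547 0.06227571]
solder_reel [(0.56, [0.372, -0.1, 0.042]), (0.36, [0.483, -0.351, 0.055])]
flux_bottle [(0.72, [0.745, 0.105, 0.092]), (0.68, [0.527, -0.098, 0.005])]
screwdriver [(0.77, [0.401, 0.262, 0.024])]
46.5167 [0.31109152 0.96584695 0.0045422 ]
```

View pics/p4.png

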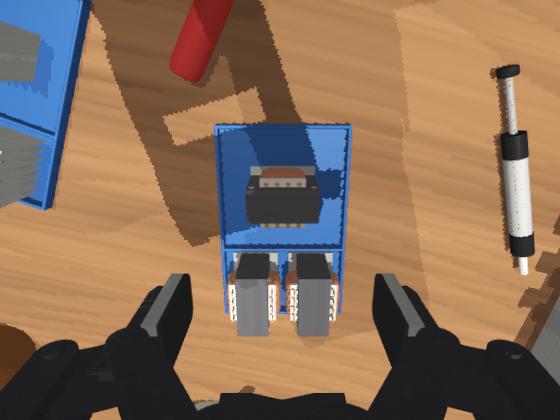

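View pics/t4.png

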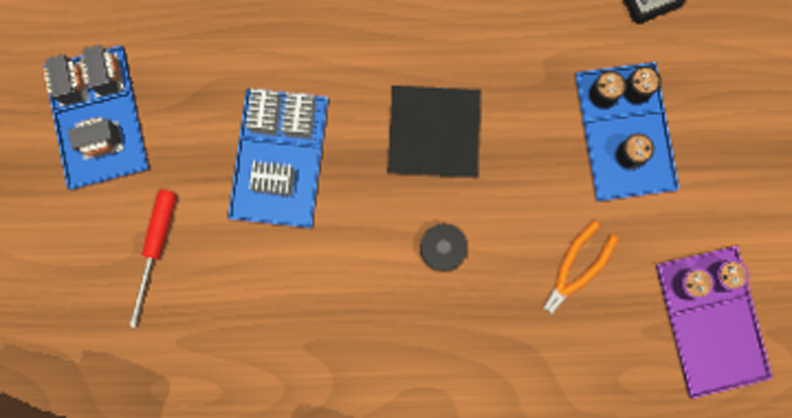

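All three parts stand centred in their own trays: transformer (97,137), heat sink (272,178), capacitor (635,150). The bystanders have not moved and the mat is bare.

```bash
python3 -c "
from bench import manip
print(manip.sign_off())"
```

```text
the job is handed in; nothing more can be done
None
```

All three parts are in the front compartments of their own trays, and I handed the job in at about 46.5 s of the 112 s allowed. `sign_off` reports no verdict, so the result rests on my own last checks.

- **Sequence:** I parked the transformer on the rubber mat, moved the capacitor to its tray, then the heat sink to its tray. The transformer went from the mat to its tray last.
- **Position and attitude:** In the last top picture each part is within about 2.5 mm of its compartment's centre, with 38 mm allowed. Heights match parts standing upright on the tray floor.
- **Bystanders:** The solder reel, amber bottle and screwdriver read within 5 mm of where they started. I never went near the purple tray.
- **Firm contacts:** The capacitor and the transformer touched their tray floors with about 16 N and 14 N of upward force just before release, because I went 1 mm or so too low. Both stayed upright.
- **Checks that disagreed:**
  - The check meant to measure the transformer on the mat from the top camera failed because the arm blocked the view. A later wrist picture showed it standing upright there.
  - In the last check the network also reported a false solder reel at the capacitor and a false amber bottle on the mat. The picture rules both out.

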